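# Slide the chopping board out over the sink and hold it there

## Task

I want to scrape the chopping board into the sink. First fold down the steel flap at the sink end of the wooden board stand, leaving the board where it is; then slide the board out over the folded flap towards the sink until the dark line scored across it lies right over that end's edge of the stand's wooden deck. Most of the board then hangs out and it would tip, so keep it flat and level the whole way and finish still holding it there, without letting go; leave everything else where it stands.

Things in the scene. Friction and masses are not known exactly. Their poses are not given: they have to be found in the camera images.
- stand: low pale-wood stand beside the sink; fixed. Origin on the worktop under its middle; +y is outward, to the sink (robot's left), z up. Deck 136 mm (x) by 250 mm (y), its top at z = 70 mm. A guide rail 8.5 mm high along each long side, 119 mm between them for the board. The -y end is open, the +y end closed by the flap
- deck_edge (a point): middle of the upper outward (+y) edge of the stand's wooden deck, at (0, 125, 70) mm in the stand frame, same axes as the stand. The steel flap's hinge lies outside this edge and is not part of it
- flap (a joint): bottom-hinged steel flap across the stand's +y end, 118 mm wide, 6 mm thick, 12 mm round bead on top. 0 = upright, 40 mm above the deck; pi/2 = level, outward; 3.0 (stop) = hangs outside, below the deck. Hinge along stand x, 8 mm outside and below the deck edge. Starts at 0 to 0.25, gives to under 2 N outward at its top, falls by itself from about 0.35 on
- flap_top (a point): middle of the flap's top edge, 48 mm from its hinge axis
- board: loose chopping board of darker wood on the deck between the rails, 110 (x) by 220 (y) by 16 mm, about 0.6 kg. Origin: centre of its underside, axes as the stand's. At the start its outward end is 50 to 85 mm short of the deck edge, the other end juts past the deck's open end. Centre of mass about 12 mm from the middle towards the back stop: tips by itself when over about 122 mm hang out
- scored_line (a point): middle of the straight dark line, 5 mm wide, scored across the board's upper face along its x, 40 mm from the board's middle towards the back stop (board frame 0, -40, 16 mm); marked on the board's side faces too
- back_stop (a point): middle of the top of the back stop, an upright bar across the board's -y end: 102 mm long (x), 18 mm thick (y), top 45 mm above the board's underside (29 mm above its upper face), at (0, -99, 45) mm in the board frame. Can be pinched from above, fingers closing along y
- cup: small patterned coffee cup 58x89x56 mm behind the stand (far side from the robot); leave alone. Origin at its underside
- sink_plug: black rubber sink plug, 49 mm across, 27 mm high, behind the stand; leave alone
- bottle_cork: cork, 24 mm across, 44 mm high, standing behind the stand's right end; leave alone
- oil: oil bottle, 61 mm across, 268 mm high, at the back; leave alone
- milk: milk carton 66x100x182 mm at the far right front; leave alone
- mug: white mug 92x127x95 mm standing on the front hotplate, at the right; leave alone
- tumbler: glass tumbler upside down, 69 mm across, 100 mm high, at the back; leave alone

How it is judged:
By the outcome, as a careful person would: the job done as asked, in the order asked, and still so for the second after the job is handed in, while the arm keeps its last pose, push and grip.
It also fails if it takes over 45 s, if anything falls off the work surface, if the arm or the gripper's body presses on something with over 40 N, if the wrist force passes 120 N, or if a joint passes its speed limit or range.

## Robot

A 6-joint arm with a two-finger parallel gripper is mounted at the origin on a cart in front of the work surface, level with it; the furniture and walls round the work are solid. World frame = base frame: x ahead of the robot, y to its left, z up, the work surface at z = 0. Lengths are in m, angles in rad, forces in N, time in s.
With the tool pointing down it reaches from about 0.35 to 0.975 m from the base axis. Payload 4.9 kg.
Tool frame: the origin (TCP) lies between the finger pads; the fingertips stand 25 mm ahead of it and the grasp point (between the pads) lies 6 mm ahead of it (manip.tcp_to_tips is the z of the fingertips in the tool frame, in m); z points along the fingers, y is the line along which they close (so a half turn about z gives the same grasp; the last joint's range is limited). The gripper opens to 85 mm and grips with 20 to 120 N. Pads are 22 mm wide; open, the fingers measure 114 mm over their backs; the gripper's body (76 mm by 85 mm) begins 54 mm behind the grasp point. The pads swing forward as they close: fully open they stand 13 mm farther back than shut.
Start: joints at [1.214, 0.053, 1.613, -0, 1.476, -0.119], TCP at [0.147, 0.607, 0.256] pointing down, gripper open.
Joint ranges: [-3.01, 3.01], [-1.01, 2.22], [0.06, 2.58], [-1.02, 4.17], [0.09, 2.62], [-3.14, 3.14]. Speed limits (rad/s): [2.57, 2.57, 3.14, 3.14, 3.14, 3.14].

## Interface

Orientations are given as a unit quaternion [w, x, y, z].
In Python, from plant import manip gives the robot as it stands. The module is installed in compiled form; this text tells all that it offers.
- The arm moves only by the tool arm_command, never from a script. Its argument "moves" is a list of rows, each a list of 3 entries, a list of its own where there are three numbers: the opening, from -1 (shut) to 1 (fully open), then the shift along the tool's x, y, z in units of 0.15 m (1.0 is 0.15 m), then the turn about the tool's z in units of 2 pi rad (1.0 is 2 pi rad). A call has 1 to 20 rows; each row is the pose to reach, as a shift and turn from the pose commanded when the call began, along the tool's axes at that moment, turning the shorter way round; what a row does not reach only later rows make up. A row lasts 1/12 s, in which the tool goes at most 41.7 mm and 7.16 degrees, less where a joint would pass 70% of its speed; a pose out of reach is approached as far as the arm can. A call with a number of a shift or a turn outside -1 to 1 is refused whole. A call with a gripper value outside its range is refused whole. The fingers move at their own pace and stop on an object; the grip force is fixed at half the most. Time passes only in rows, so rows that repeat a pose let the fingers close. It gives the time, the measured TCP pose, the force, the opening and the grip force at its end, in the units of the state.
- manip.state(): the state, without advancing time (a new reading comes with each control period).
- manip.grab_frame(name): name is "scene" or "top"; returns a dict with "frame" (384x512x3 uint8, red, green, blue), "fx", "fy", "cx", "cy" (pixels), "R" (3x3) and "t" (3): a world point X has camera coordinates R X + t. Camera axes: x right, y down, z forward; pixel columns grow to the right and rows downward; lengths in m; the calibration is good to about 2 mm. A picture is of the moment at which its call begins. There is no depth.
- manip.job_done(): hands the job in; it is judged then, once.
Trained networks look in a picture, given as the dict that the camera call returned (one of the last four; its "shot" number tells which), for a name from the list of things; names that differ only in an ending like _2 or _b are one class to them, and where a whole thing is asked for, a point or a joint stands for the part that bears it (a point fixed in the world has none). Each returns a list of dicts, best first, with "confidence" (0 to 1); they miss things now and then, are a little off and sometimes report something else, mostly with a low value. They report only what shows in the picture. A call takes as long as a camera call.
- manip.search_frame(picture, target): "extent" ([left, top, right, bottom] in pixels, round what is visible of it).
The state is a dict: "time": time; "joint_pos": joint angles; "joint_vel": joint speeds; "joint_efforts": joint torques, N m; "tool_pos": TCP position; "tool_rot": TCP orientation; "contact_force": force on the tool from outside, world axes, zero at the start; "ft_torque": the same for the moment, N m; "gripper_width": opening from 0.0 (shut) to 1.0 (fully open); "grasp_force": force on a finger pad.
Only numpy, scipy, OpenCV 4.12 (cv2) and the standard library are available. Lean on these libraries where they do the work, as an engineer would, in place of code of your own. Each camera call takes 0.05 s, during which the arm holds its last target. There are 200 camera calls.

## Working session

There is one attempt and no reset: what is moved stays moved. The work goes in short steps, Python scripts to look and compute and a tool call to move; the robot and the scene stay as the last step left them, time stands still between calls to the robot, and variables do not carry over. Pictures are saved under pics/ and viewed, at most 10 in all, crops included, and the job is handed in when it is done.

Besides the shell and the picture viewer there is one more tool, called after "Emit:" by a JSON object that holds its "method" and its "body". arm_command: Moves the arm, as the interface text tells. Shifts and turns lie within -1 to 1; 1 stands for 0.15 m of shift or 2 pi rad of turn. Its arguments: {"type":"object","properties":{"moves":{"type":"array"}},"required":["moves"]}

```bash
mkdir -p pics; cat > h.py <<'E'
import numpy as np,cv2
from plant import manip
def ray(p,u,v):
    R=np.array(p["R"]);t=np.array(p["t"]);c=-R.T@t
    d=R.T@np.array([(u-p["cx"])/p["fx"],(v-p["cy"])/p["fy"],1]);return c,d
def at_z(p,u,v,z):
    c,d=ray(p,u,v);return c+d*(z-c[2])/d[2]
def proj(p,X):
    q=np.array(p["R"])@np.array(X)+np.array(p["t"]);return np.array([p["fx"]*q[0]/q[2]+p["cx"],p["fy"]*q[1]/q[2]+p["cy"]])
def save(p,n): cv2.imwrite("pics/"+n,cv2.cvtColor(p["frame"],cv2.COLOR_RGB2BGR))
E
python3 - <<'E'
from h import *
s=manip.state();print(s);print(manip.tcp_to_tips)
ims=[]
for n in("scene","top"):
    p=manip.grab_frame(n);save(p,n+"0.png");np.save(n+".npy",p,allow_pickle=True)
    R=np.array(p["R"]);print(n,p["fx"],p["cx"],p["cy"],(-R.T@np.array(p["t"])).round(3),R.round(3).tolist())
    for k in("stand","board","flap","back_stop","scored_line","cup","sink_plug","bottle_cork","oil","milk","mug","tumbler"):
        try:
            r=manip.search_frame(p,k);print(k,[(np.round(a["extent"]).tolist(),round(a["confidence"],2)) for a in r[:2]])
        except Exception as e: print(k,e)
E
```

```text
{'time': 0.0, 'joint_pos': array([ 1.21399786e+00,  5.33587315e-02,  1.61433261e+00, -2.25459569e-05,
        1.47599095e+00, -1.18964545e-01]), 'joint_vel': array([ 0.00027446, -0.00142022, -0.00046428, -0.00014079, -0.00020057,
       -0.00127202]), 'joint_efforts': array([ 1.42655179e-03, -3.93664885e+01, -3.70186830e+01,  2.26384765e-05,
        7.02455000e-03, -8.39471255e-06]), 'tool_pos': array([0.14702632, 0.60685758, 0.25503874]), 'tool_rot': array([-2.35300606e-04,  1.18635753e-01,  9.92937292e-01, -1.01804119e-03]), 'contact_force': array([-0.11994965,  0.80438888, -0.56700061]), 'ft_torque': array([ 0.00473733, -0.01961067, -0.00804927]), 'grasp_force': 0.0, 'gripper_width': 0.9967145264736215}
0.025
scene 380.794446007388 256.3502746373929 190.46919286781917 [0.15  0.736 0.999] [[-0.86, -0.51, 0.013], [-0.371, 0.607, -0.703], [0.351, -0.609, -0.711]]
stand [([222.0, 226.0, 301.0, 309.0], 0.73)]
board [([240.0, 205.0, 302.0, 281.0], 0.65)]
flap [([226.0, 279.0, 264.0, 310.0], 0.88)]
back_stop [([240.0, 207.0, 304.0, 279.0], 0.6)]
scored_line [([240.0, 205.0, 305.0, 280.0]
[... 486 characters left out ...]
.1285444237079 [0.12  0.206 1.597] [[-0.4, -0.917, 0.009], [-0.863, 0.373, -0.34], [0.308, -0.144, -0.94]]
stand [([166.0, 226.0, 262.0, 299.0], 0.72)]
board [([192.0, 224.0, 273.0, 285.0], 0.8), ([353.0, 172.0, 400.0, 217.0], 0.39)]
flap [([163.0, 263.0, 183.0, 299.0], 0.58)]
back_stop []
scored_line [([194.0, 221.0, 272.0, 280.0], 0.88)]
cup [([187.0, 220.0, 213.0, 235.0], 0.61)]
sink_plug [([168.0, 237.0, 181.0, 250.0], 0.67)]
bottle_cork []
oil [([225.0, 149.0, 244.0, 177.0], 0.71)]
milk [([357.0, 171.0, 400.0, 217.0], 0.94)]
mug [([306.0, 178.0, 347.0, 212.0], 0.95), ([358.0, 173.0, 401.0, 216.0], 0.65)]
tumbler [([195.0, 221.0, 273.0, 283.0], 0.6), ([192.0, 161.0, 209.0, 180.0], 0.56)]
```

```bash
python3 - <<'E'
import cv2
a=cv2.imread("pics/scene0.png")[190:330,160:340];cv2.imwrite("pics/sc.png",cv2.resize(a,None,fx=4.2,fy=4.2,interpolation=cv2.INTER_CUBIC))
a=cv2.imread("pics/top0.png")[200:320,140:300];cv2.imwrite("pics/tc.png",cv2.resize(a,None,fx=5,fy=5,interpolation=cv2.INTER_CUBIC))
E
```

```text
(no output)
```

View pics/sc.png

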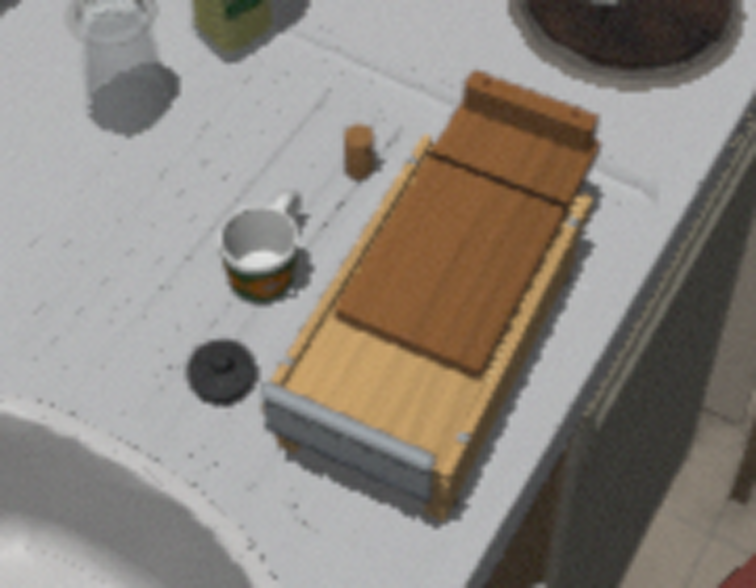

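View pics/tc.png

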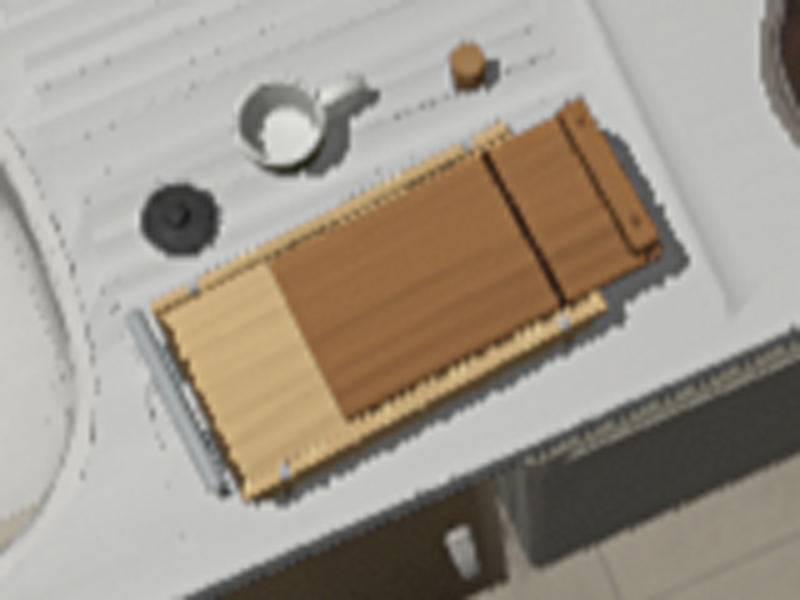

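```bash
python3 - <<'E'
from h import *
T=np.load("top.npy",allow_pickle=True).item();S=np.load("scene.npy",allow_pickle=True).item()
t=lambda u,v,z:at_z(T,140+(u-2)/5,200+(v-2)/5,z)[:2]*1000
s=lambda u,v,z:at_z(S,160+(u-1.6)/4.2,190+(v-1.6)/4.2,z)[:2]*1000
P={"board out far":(t(268,262,.086),s(337,316,.086)),"board out near":(t(348,418,.086),s(482,371,.086)),
"line far":(t(486,152,.086),s(431,151,.086)),"line near":(t(563,303,.086),s(566,203,.086)),
"rail far out":(t(152,303,.0785),s(272,385,.0785)),"rail far open":(t(507,125,.0785),s(425,138,.0785)),
"rail near out":(t(245,492,.0785),),"rail near open":(t(603,294,.0785),s(588,197,.0785)),
"stop back far":(t(582,98,.115),s(472,74,.115)),"stop back near":(t(660,238,.115),s(597,114,.115)),
"bead far":(t(135,312,.11),s(268,390,.11)),"bead near":(t(222,488,.11),s(435,458,.11)),
"cork top":(t(468,55,.044),),"cup":(t(280,120,.056),),"plug":(t(180,218,.027),)}
for k,v in P.items(): print(k,*[x.round(0) for x in v])
# stand fit: rails corners, board etc
from scipy.optimize import least_squares
w,b=68,125
m={"rail far out":(w,b),"rail far open":(w,-b),"rail near out":(-w,b),"rail near open":(-w,-b)}
bd={"board out far":(55,110),"board out near":(-55,110),"line far":(55,-40),"line near":(-55,-40),"stop back far":(51,-108),"stop back near":(-51,-108)}
for mm in (m,bd):
  def f(q):
    c,sn=np.cos(q[2]),np.sin(q[2]);R=np.array([[c,-sn],[sn,c]])
    return np.concatenate([x-q[:2]-R@np.array(l) for k,l in mm.items() for x in P[k]])
  r=least_squares(f,[300,500,0],x_scale=[1,1,.01]);print(r.x,f(r.x).round(1))
E
```

```text
board out far [495. 230.] [489. 232.]
board out near [387. 220.] [385. 219.]
line far [506.  80.] [507.  76.]
line near [400.  74.] [400.  67.]
rail far out [501. 304.] [500. 295.]
rail far open [519.  60.] [520.  62.]
rail near out [372. 293.]
rail near open [396.  48.] [391.  49.]
stop back far [507.  15.] [506.  17.]
stop back near [407.   7.] [409.   4.]
bead far [492. 314.] [488. 315.]
bead near [374. 303.] [374. 301.]
cork top [581.  62.]
cup [585. 190.]
plug [559. 272.]
[4.45755114e+02 1.75869707e+02 8.44311772e-02] [ -1.8  -1.7  -3.2 -10.9  -5.4   3.4  -4.2   4.9   4.5  -1.5   7.7   2.9
   2.4   2.9]
[4.48713958e+02 1.16057255e+02 8.82623464e-02] [ 1.1 -0.6 -4.6  2.   2.7 -0.5  1.  -1.6 -1.2 -1.  -0.3 -5.2  2.1  2.6
  2.7 -4.2 -2.5  1.8 -2.7  4.  -0.2  2.8  1.9 -0.1]
```

View pics/scene0.png

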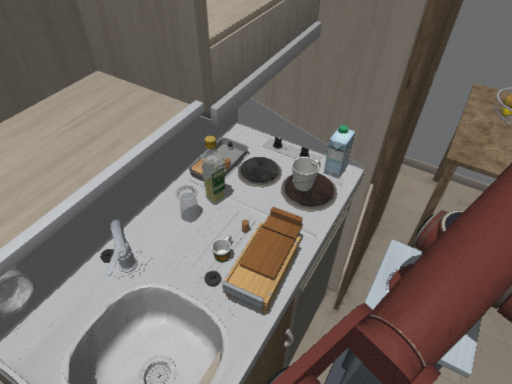

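Emit:
{"method": "arm_command", "body": {"moves": [[-1, [-0.8, -0.58, 0], -0.052], [-1, [-0.8, -0.58, 0], -0.052], [-1, [-0.8, -0.58, 0], -0.052], [-1, [-0.8, -0.58, 0], -0.052], [-1, [-0.8, -0.58, 0], -0.052]]}}

```text
time: 1.72
tool_pos: [0.2459, 0.4917, 0.2564]
tool_rot: [0.001, -0.042, 0.999, -0.001]
contact_force: [0.4, 0.2, 0.0]
gripper_width: 0.299
grasp_force: 0.0
```

Emit:
{"method": "arm_command", "body": {"moves": [[-1, [-0.57, -0.85, 0], 0], [-1, [-0.57, -0.85, 0], 0], [-1, [-0.57, -0.85, 0], 0], [-1, [-0.57, -0.85, 0], 0], [-1, [-0.57, -0.85, 0], 0], [-1, [-0.57, -0.85, 0], 0]]}}

```text
time: 2.22
tool_pos: [0.3405, 0.3747, 0.2565]
tool_rot: [-0.0, -0.043, 0.999, 0.0]
contact_force: [0.6, 0.7, 1.2]
gripper_width: 0.001
grasp_force: 0.0
```

Emit:
{"method": "arm_command", "body": {"moves": [[-1, [-0.57, -0.75, 0], 0], [-1, [-0.57, -0.75, 0], 0], [-1, [-0.57, -0.75, 0], 0], [-1, [-0.57, -0.75, 0], 0], [-1, [-0.57, -0.75, 0], 0], [-1, [-0.57, -0.75, 0.5], 0], [-1, [-0.57, -0.75, 0.5], 0], [-1, [-0.57, -0.75, 0.5], 0], [-1, [-0.57, -0.75, 0.5], 0]]}}

```text
time: 2.97
tool_pos: [0.4328, 0.2716, 0.1794]
tool_rot: [-0.003, -0.046, 0.999, -0.001]
contact_force: [0.7, -0.6, 0.7]
gripper_width: 0.001
grasp_force: 0.0
```

```bash
python3 - <<'E'
from h import *
s=manip.state();print(s["tool_pos"],s["gripper_width"])
ims=[]
T=manip.grab_frame("top");S=manip.grab_frame("scene")
for p,(y,x) in((T,(190,130)),(S,(180,170))):
    q=proj(p,s["tool_pos"]+np.array([0,0,-.025]));print(q)
    ims.append(cv2.resize(cv2.cvtColor(p["frame"],cv2.COLOR_RGB2BGR)[y:y+150,x:x+130],None,fx=3,fy=3,interpolation=cv2.INTER_CUBIC))
cv2.imwrite("pics/a1.png",np.hstack(ims))
E
```

```text
[0.43276906 0.27161547 0.17940291] 0.0011092649856569495
[185.0353858  271.91761871]
[249.68594549 270.5352588 ]
```

View pics/a1.png

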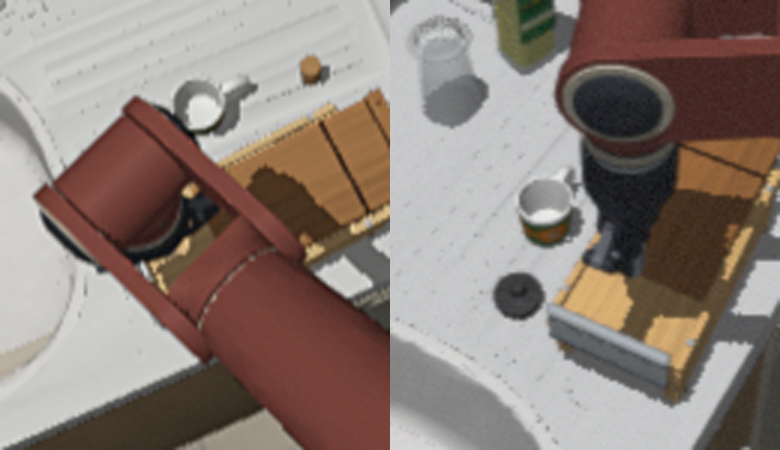

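Emit:
{"method": "arm_command", "body": {"moves": [[-1, [0, -0.03, 0.25], 0], [-1, [0, -0.03, 0.47], 0], [-1, [0, -0.03, 0.47], 0], [-1, [0, -0.03, 0.47], 0], [-1, [0, -0.03, 0.47], 0]]}}

```text
time: 3.48
tool_pos: [0.4371, 0.2673, 0.114]
tool_rot: [0.002, -0.045, 0.999, 0.001]
contact_force: [0.5, 0.6, 0.1]
gripper_width: 0.003
grasp_force: 0.0
```

Emit:
{"method": "arm_command", "body": {"moves": [[-1, [0, 0.05, 0], 0], [-1, [0, 0.1, 0], 0], [-1, [0, 0.15, 0], 0], [-1, [0, 0.2, 0], 0], [-1, [0, 0.25, 0], 0], [-1, [0, 0.3, 0], 0], [-1, [0, 0.35, 0], 0], [-1, [0, 0.4, 0], 0], [-1, [0, 0.4, 0], 0], [-1, [0, 0.4, 0], 0]]}}

```text
time: 4.32
tool_pos: [0.4299, 0.3264, 0.1107]
tool_rot: [-0.0, -0.045, 0.999, -0.0]
contact_force: [0.8, 0.1, -1.0]
gripper_width: 0.003
grasp_force: 0.0
```

```bash
python3 - <<'E'
from h import *
S=manip.grab_frame("scene");a=cv2.cvtColor(S["frame"],cv2.COLOR_RGB2BGR)[180:330,170:330]
cv2.imwrite("pics/a2.png",cv2.resize(a,None,fx=3,fy=3,interpolation=cv2.INTER_CUBIC))
E
```

```text
(no output)
```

View pics/a2.png

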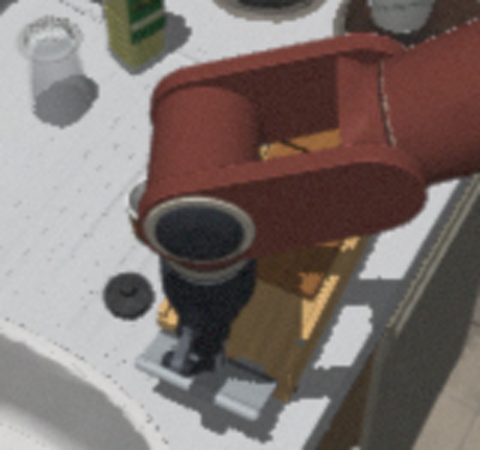

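Emit:
{"method": "arm_command", "body": {"moves": [[-1, [0, 0.4, -0.2], 0], [-1, [0, 0, -0.55], 0], [1, [0, -0.3, -0.55], 0], [1, [0, -0.6, -0.55], 0], [1, [0, -1, -0.55], 0], [1, [0, -1, -0.55], 0], [1, [0, -1, -0.55], 0], [1, [0, -1, -0.55], 0]]}}

```text
time: 5.03
tool_pos: [0.4437, 0.1745, 0.1936]
tool_rot: [0.0, -0.042, 0.999, 0.0]
contact_force: [0.3, 0.7, -0.1]
gripper_width: 0.844
grasp_force: 0.0
```

Emit:
{"method": "arm_command", "body": {"moves": [[1, [0, -0.3, 0], 0], [1, [0, -0.6, 0], 0], [1, [0, -0.8, 0], 0], [1, [0, -1, 0], 0], [1, [0, -1, 0], 0], [1, [0, -1, 0], 0], [1, [0, -1, 0], 0]]}}

```text
time: 5.62
tool_pos: [0.4567, 0.0282, 0.1931]
tool_rot: [-0.0, -0.045, 0.999, 0.0]
contact_force: [0.1, -0.0, 0.4]
gripper_width: 0.999
grasp_force: 0.0
```

```bash
python3 - <<'E'
from h import *
s=manip.state();print(s["tool_pos"],s["gripper_width"])
ims=[]
T=manip.grab_frame("top");S=manip.grab_frame("scene")
for n,p,(y,x) in(("T",T,(190,150)),("S",S,(185,200))):
    np.save("g"+n+".npy",p,allow_pickle=True)
    ims.append(cv2.resize(cv2.cvtColor(p["frame"],cv2.COLOR_RGB2BGR)[y:y+145,x:x+130],None,fx=3,fy=4,interpolation=cv2.INTER_CUBIC))
cv2.imwrite("pics/a3.png",np.hstack(ims))
E
```

```text
[0.45669403 0.02820866 0.19307038] 0.9991370456351895
```

View pics/a3.png

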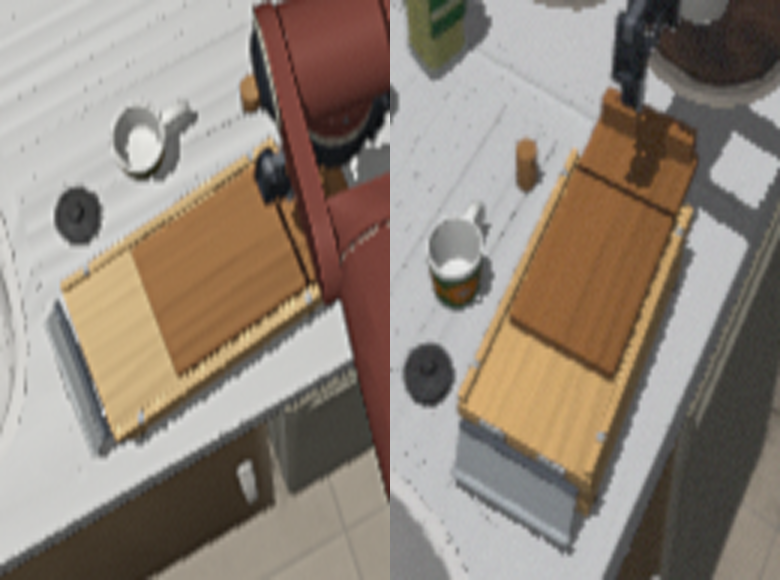

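```bash
cat >> h.py <<'E'
O=np.array([.4458,.1759]);W=.0872
def w(x,y,z):
    c,s=np.cos(W),np.sin(W);return np.array([O[0]+(c*x-s*y)/1e3,O[1]+(s*x+c*y)/1e3,z/1e3])
def prof(p,xs,ys,z,ch=None):
    f=p["frame"].astype(np.float32)
    uv=np.array([[proj(p,w(x,y,z)) for y in ys] for x in xs],np.float32)
    return cv2.remap(f,uv[...,0],uv[...,1],cv2.INTER_LINEAR)
E
python3 - <<'E'
from h import *
T=np.load("gT.npy",allow_pickle=True).item();S=np.load("gS.npy",allow_pickle=True).item()
ys=np.arange(110,146,2)
for n,p in(("T",T),("S",S)):
    print(n,"edge",ys.tolist())
    for xs in (range(-45,-14,3),range(-14,15,3),range(15,46,3)):
        q=prof(p,xs,ys,70).mean(0);print((q[:,0]-q[:,2]).round().astype(int).tolist(),q.mean(1).round().astype(int).tolist())
    yl=np.arange(-116,-84,2);print("line",yl.tolist())
    for xs in (range(-48,-24,3),range(-24,0,3),range(0,24,3),range(24,50,3)):
        print(prof(p,xs,yl,86).mean(0).mean(1).round().astype(int).tolist())
    yb=np.arange(30,70,2);print("bend",yb.tolist())
    for xs in (range(-45,-14,3),range(15,46,3)):
        print(prof(p,xs,yb,86).mean(0).mean(1).round().astype(int).tolist())
    xr=np.arange(-76,77,2);q=prof(p,xr,np.arange(70,110,4),78.5).mean(1).mean(1);print("x rails",list(zip(xr.tolist(),q.round().astype(int).tolist())))
E
```

```text
T edge [110, 112, 114, 116, 118, 120, 122, 124, 126, 128, 130, 132, 134, 136, 138, 140, 142, 144]
[75, 75, 75, 75, 75, 76, 78, 75, 53, 17, -3, -8, -11, -10, -6, -3, -3, -3] [169, 169, 169, 169, 169, 170, 171, 168, 153, 137, 108, 84, 88, 100, 111, 124, 135, 136]
[76, 75, 75, 75, 76, 76, 77, 76, 58, 24, 0, -10, -12, -10, -7, -4, -3, -3] [171, 171, 171, 171, 171, 173, 174, 170, 147, 108, 80, 74, 88, 100, 113, 132, 138, 138]
[76, 76, 76, 76, 76, 77, 78, 73, 48, 13, -3, -8, -11, -10, -7, -4, -3, -3] [174, 174, 174, 174, 174, 174, 175, 175, 173, 162, 127, 93, 90, 98, 110, 130, 139, 138]
line [-116, -114, -112, -110, -108, -106, -104, -102, -100, -98, -96, -94, -92, -90, -88, -86]
[58, 47, 50, 68, 90, 105, 106, 88, 57, 48, 72, 99, 107, 107, 106, 105]
[43, 47, 57, 73, 93, 109, 111, 92, 63, 57, 80, 105, 112, 112, 111, 111]
[54, 62, 70, 76, 80, 86, 83, 72, 51, 49, 72, 93, 99, 101, 106, 112]
[59, 58, 55, 56, 65, 72, 68, 59, 49, 40, 35, 35, 40, 53, 77, 102]
bend [30, 32, 34, 36, 38, 40, 42, 44, 46, 48, 50, 52, 54, 56, 58, 60, 62, 64, 66, 68]
[110, 110, 110, 110, 110, 110, 110, 110, 109, 109, 119
[... 2422 characters left out ...]
54), (-46, 157), (-44, 159), (-42, 160), (-40, 159), (-38, 156), (-36, 153), (-34, 153), (-32, 153), (-30, 155), (-28, 158), (-26, 160), (-24, 158), (-22, 155), (-20, 152), (-18, 153), (-16, 156), (-14, 159), (-12, 160), (-10, 160), (-8, 159), (-6, 158), (-4, 158), (-2, 157), (0, 157), (2, 158), (4, 160), (6, 163), (8, 162), (10, 161), (12, 162), (14, 164), (16, 164), (18, 163), (20, 161), (22, 159), (24, 158), (26, 158), (28, 162), (30, 165), (32, 165), (34, 164), (36, 162), (38, 161), (40, 161), (42, 163), (44, 164), (46, 164), (48, 163), (50, 164), (52, 163), (54, 156), (56, 136), (58, 114), (60, 120), (62, 145), (64, 161), (66, 167), (68, 175), (70, 185), (72, 190), (74, 191), (76, 192)]
```

Emit:
{"method": "arm_command", "body": {"moves": [[1, [0, -0.074, 0], 0], [1, [0, -0.074, 0.15], 0], [1, [0, -0.074, 0.3], 0], [1, [0, -0.074, 0.4], 0], [1, [0, -0.074, 0.5], 0], [1, [0, -0.074, 0.5], 0], [1, [0, -0.074, 0.5], 0]]}}

```text
time: 6.3
tool_pos: [0.4571, 0.0164, 0.1176]
tool_rot: [-0.001, -0.045, 0.999, 0.0]
contact_force: [-0.1, -0.1, 0.2]
gripper_width: 0.997
grasp_force: 0.0
```

```bash
python3 - <<'E'
from h import *
s=manip.state();print(s["tool_pos"],s["gripper_width"],s["contact_force"])
c,sn=np.cos(W),np.sin(W);d=(s["tool_pos"][:2]-O)*1e3;print(c*d[0]+sn*d[1],-sn*d[0]+c*d[1])
E
```

```text
[0.45709337 0.01639194 0.11761394] 0.9973733091775557 [-0.12057277 -0.13625143  0.24228299]
-2.6410255276513244 -159.8855419010009
```

Emit:
{"method": "arm_command", "body": {"moves": [[-1, [0, 0, 0], 0], [-1, [0, 0, 0], 0], [-1, [0, 0, 0], 0], [-1, [0, 0, 0], 0], [-1, [0, 0, 0], 0], [-1, [0, 0, 0], 0], [-1, [0, 0, 0], 0], [-1, [0, 0, 0], 0], [-1, [0, 0, 0], 0], [-1, [0, 0, 0], 0], [-1, [0, 0, 0], 0], [-1, [0, 0, 0], 0]]}}

```text
time: 7.3
tool_pos: [0.4582, 0.0162, 0.1192]
tool_rot: [0.001, -0.044, 0.999, 0.0]
contact_force: [-0.9, 1.8, 5.6]
gripper_width: 0.196
grasp_force: 61.9
```

```bash
python3 - <<'E'
from h import *
s=manip.state();print(s["tool_pos"],s["tool_rot"],s["gripper_width"],s["grasp_force"],s["contact_force"],s["ft_torque"])
c,sn=np.cos(W),np.sin(W);d=(s["tool_pos"][:2]-O)*1e3;print(c*d[0]+sn*d[1],-sn*d[0]+c*d[1])
for n,z in(("top",0),("scene",0)):
    p=manip.grab_frame(n);yl=np.arange(-116,-84,2);print(yl.tolist())
    for xs in (range(-48,-24,3),range(-24,0,3),range(0,24,3),range(24,50,3)): print(prof(p,xs,yl,86).mean(0).mean(1).round().astype(int).tolist())
E
```

```text
[0.45823028 0.01624488 0.11915686] [ 6.07104825e-04 -4.44677446e-02  9.99010628e-01  1.30184254e-04] 0.19628666810350254 61.88727021217346 [-0.94239492  1.77666525  5.59755325] [0.24753278 0.08488213 0.01088763]
-1.5212394824681628 -160.13105713072719
[-116, -114, -112, -110, -108, -106, -104, -102, -100, -98, -96, -94, -92, -90, -88, -86]
[61, 82, 100, 106, 107, 106, 93, 63, 46, 63, 91, 105, 106, 106, 105, 105]
[108, 112, 111, 111, 111, 110, 98, 71, 53, 71, 98, 110, 111, 110, 110, 110]
[72, 81, 88, 90, 92, 99, 95, 70, 53, 72, 104, 116, 116, 115, 114, 114]
[98, 99, 100, 98, 97, 100, 94, 66, 50, 71, 100, 114, 115, 114, 113, 113]
[-116, -114, -112, -110, -108, -106, -104, -102, -100, -98, -96, -94, -92, -90, -88, -86]
[92, 92, 91, 88, 80, 64, 54, 57, 72, 85, 90, 92, 92, 92, 92, 92]
[96, 96, 95, 93, 84, 68, 57, 62, 77, 90, 95, 97, 97, 97, 97, 97]
[99, 99, 98, 96, 87, 71, 59, 65, 81, 94, 98, 99, 101, 101, 101, 101]
[100, 99, 98, 95, 85, 69, 58, 62, 78, 92, 98, 100, 101, 100, 100, 100]
```

Emit:
{"method": "arm_command", "body": {"moves": [[-1, [0, 0.02, 0], 0], [-1, [0, 0.05, 0], 0], [-1, [0, 0.1, 0], 0], [-1, [0, 0.15, 0], 0], [-1, [0, 0.2, 0], 0], [-1, [0, 0.25, 0], 0], [-1, [0, 0.3, 0], 0], [-1, [0, 0.35, 0], 0], [-1, [0, 0.4, 0], 0], [-1, [0, 0.45, 0], 0], [-1, [0, 0.5, 0], 0], [-1, [0, 0.55, 0], 0], [-1, [0, 0.6, 0], 0], [-1, [0, 0.65, 0], 0], [-1, [0, 0.68, 0], 0], [-1, [0, 0.7, 0], 0], [-1, [0, 0.7, 0], 0]]}}

```text
time: 8.82
tool_pos: [0.4494, 0.12, 0.1193]
tool_rot: [0.001, -0.045, 0.999, -0.002]
contact_force: [-0.0, -3.4, 5.5]
gripper_width: 0.198
grasp_force: 61.9
```

```bash
cat > st.py <<'E'
from h import *
import sys
y0=float(sys.argv[1])
s=manip.state();print(s["time"],s["tool_pos"],s["tool_rot"].round(4),s["gripper_width"],s["grasp_force"],s["contact_force"].round(1),s["ft_torque"].round(2))
c,sn=np.cos(W),np.sin(W);d=(s["tool_pos"][:2]-O)*1e3;print(c*d[0]+sn*d[1],-sn*d[0]+c*d[1])
ims=[]
for n,(y,x) in(("top",(190,120)),("scene",(185,180))):
    p=manip.grab_frame(n);yl=np.arange(y0-14,y0+16,2);print(yl.tolist())
    for xs in (range(-48,-24,3),range(-24,0,3),range(0,24,3),range(24,50,3)): print(prof(p,xs,yl,86).mean(0).mean(1).round().astype(int).tolist())
    ims.append(cv2.resize(cv2.cvtColor(p["frame"],cv2.COLOR_RGB2BGR)[y:y+150,x:x+130],None,fx=3,fy=3,interpolation=cv2.INTER_CUBIC))
cv2.imwrite("pics/%s.png"%sys.argv[2],np.hstack(ims))
E
python3 st.py 5 b1
```

```text
8.8167 [0.44935238 0.11996705 0.11930787] [ 0.0011 -0.0448  0.999  -0.0015] 0.19846062981194876 61.871076822280884 [-0.  -3.4  5.5] [-0.65 -0.04 -0.  ]
-1.3322873580736734 -56.02980394551567
[-9.0, -7.0, -5.0, -3.0, -1.0, 1.0, 3.0, 5.0, 7.0, 9.0, 11.0, 13.0, 15.0, 17.0, 19.0]
[105, 106, 105, 105, 99, 77, 55, 59, 87, 104, 105, 105, 104, 104, 104]
[108, 111, 111, 111, 108, 89, 58, 59, 85, 105, 111, 110, 109, 109, 109]
[56, 61, 68, 77, 84, 77, 62, 62, 88, 111, 115, 114, 113, 113, 113]
[75, 61, 63, 74, 81, 76, 64, 67, 93, 112, 114, 113, 112, 112, 112]
[-9.0, -7.0, -5.0, -3.0, -1.0, 1.0, 3.0, 5.0, 7.0, 9.0, 11.0, 13.0, 15.0, 17.0, 19.0]
[92, 92, 87, 75, 57, 52, 64, 81, 90, 93, 93, 94, 93, 93, 93]
[97, 96, 92, 79, 60, 53, 68, 86, 95, 97, 98, 98, 97, 97, 97]
[101, 100, 96, 83, 62, 54, 68, 88, 99, 101, 101, 102, 102, 102, 101]
[100, 99, 94, 80, 62, 55, 67, 86, 97, 100, 101, 101, 101, 102, 101]
```

Emit:
{"method": "arm_command", "body": {"moves": [[-1, [0, 0.02, 0.005], 0], [-1, [0, 0.05, 0.005], 0], [-1, [0, 0.1, 0.005], 0], [-1, [0, 0.15, 0.005], 0], [-1, [0, 0.2, 0.005], 0], [-1, [0, 0.25, 0.005], 0], [-1, [0, 0.3, 0.005], 0], [-1, [0, 0.35, 0.005], 0], [-1, [0, 0.4, 0.005], 0], [-1, [0, 0.45, 0.005], 0], [-1, [0, 0.5, 0.005], 0], [-1, [0, 0.55, 0.005], 0], [-1, [0, 0.6, 0.005], 0], [-1, [0, 0.65, 0.005], 0], [-1, [0, 0.68, 0.005], 0], [-1, [0, 0.7, 0.005], 0], [-1, [0, 0.7, 0.005], 0], [-1, [0, 0.7, 0.005], 0]]}}

```text
time: 10.42
tool_pos: [0.4406, 0.2244, 0.1192]
tool_rot: [0.002, -0.045, 0.999, -0.002]
contact_force: [0.2, -5.6, 8.2]
gripper_width: 0.192
grasp_force: 62.3
```

```bash
python3 st.py 108 b2
```

```text
10.4167 [0.44061803 0.22437982 0.11923958] [ 0.0017 -0.0447  0.999  -0.0015] 0.19211911746192167 62.29316711425781 [ 0.2 -5.6  8.2] [-0.9   0.03  0.06]
-0.9401946284720522 48.746916434879026
[94.0, 96.0, 98.0, 100.0, 102.0, 104.0, 106.0, 108.0, 110.0, 112.0, 114.0, 116.0, 118.0, 120.0, 122.0]
[87, 97, 103, 106, 106, 98, 71, 48, 59, 90, 105, 106, 104, 104, 104]
[81, 77, 79, 90, 103, 102, 76, 49, 61, 93, 109, 110, 109, 109, 109]
[83, 83, 83, 82, 79, 72, 60, 55, 63, 76, 81, 88, 102, 112, 114]
[82, 84, 83, 83, 83, 82, 84, 92, 96, 88, 77, 64, 56, 57, 68]
[94.0, 96.0, 98.0, 100.0, 102.0, 104.0, 106.0, 108.0, 110.0, 112.0, 114.0, 116.0, 118.0, 120.0, 122.0]
[94, 94, 94, 92, 78, 56, 50, 66, 85, 93, 95, 96, 95, 95, 95]
[99, 100, 99, 94, 81, 57, 50, 68, 89, 97, 99, 99, 99, 100, 100]
[103, 103, 103, 99, 84, 61, 54, 71, 94, 102, 103, 104, 104, 104, 104]
[102, 102, 102, 98, 82, 59, 52, 69, 92, 101, 102, 103, 103, 103, 102]
```

View pics/b2.png

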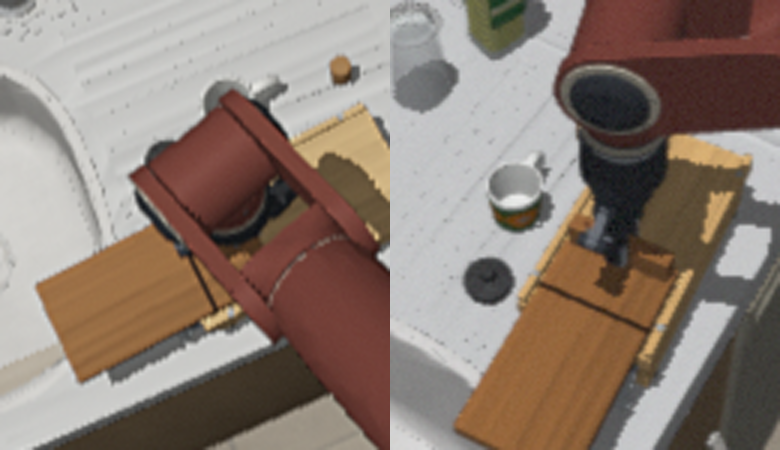

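Emit:
{"method": "arm_command", "body": {"moves": [[-1, [0, 0.02, 0], 0], [-1, [0, 0.05, 0], 0], [-1, [0, 0.08, 0], 0], [-1, [0, 0.11, 0], 0], [-1, [0, 0.126, 0], 0], [-1, [0, 0.126, 0], 0], [-1, [0, 0.126, 0], 0], [-1, [0, 0.126, 0], 0]]}}

```text
time: 11.18
tool_pos: [0.4391, 0.2429, 0.1193]
tool_rot: [0.002, -0.045, 0.999, -0.002]
contact_force: [0.7, -7.2, 9.3]
gripper_width: 0.198
grasp_force: 62.4
```

```bash
python3 st.py 126 b3
```

```text
11.1833 [0.43908101 0.24291475 0.1193092 ] [ 0.0018 -0.0447  0.999  -0.0018] 0.19759476676221022 62.35825538635254 [ 0.7 -7.2  9.3] [-1.11 -0.03  0.07]
-0.8571731358344987 67.34528491115364
[112.0, 114.0, 116.0, 118.0, 120.0, 122.0, 124.0, 126.0, 128.0, 130.0, 132.0, 134.0, 136.0, 138.0, 140.0]
[85, 91, 99, 103, 105, 101, 83, 60, 59, 86, 103, 106, 105, 104, 104]
[82, 80, 79, 82, 90, 97, 81, 54, 56, 86, 108, 110, 109, 109, 109]
[84, 83, 82, 83, 84, 83, 74, 60, 58, 72, 76, 74, 84, 102, 113]
[65, 75, 82, 84, 83, 82, 82, 82, 84, 91, 101, 101, 84, 67, 55]
[112.0, 114.0, 116.0, 118.0, 120.0, 122.0, 124.0, 126.0, 128.0, 130.0, 132.0, 134.0, 136.0, 138.0, 140.0]
[95, 95, 95, 93, 83, 62, 48, 58, 81, 92, 94, 95, 96, 95, 95]
[99, 99, 100, 97, 86, 63, 50, 61, 86, 97, 99, 100, 100, 100, 101]
[103, 104, 104, 101, 92, 67, 51, 65, 90, 101, 104, 104, 104, 104, 104]
[103, 103, 103, 100, 90, 66, 50, 62, 87, 101, 103, 103, 103, 103, 103]
```

View pics/b3.png

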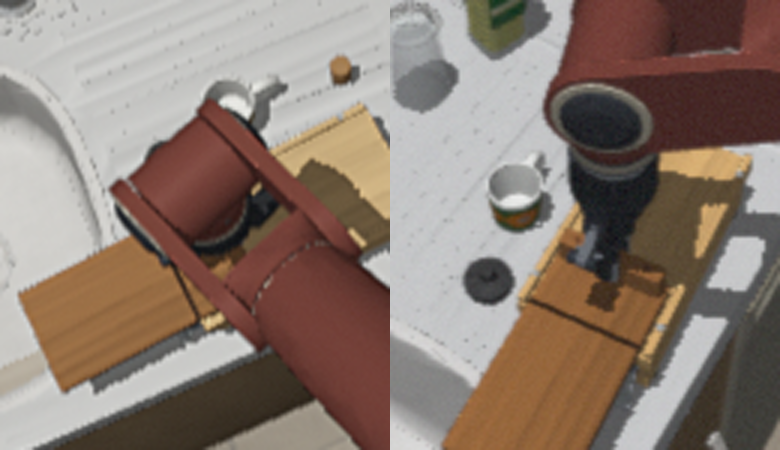

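```bash
python3 - <<'E'
from h import *
for n in("top","scene"):
    p=manip.grab_frame(n);y=np.arange(262,292,2);print(y.tolist())
    for xs in (range(-45,-14,3),range(15,46,3)): print(prof(p,xs,y,86).mean(0).mean(1).round().astype(int).tolist())
E
```

```text
[262, 264, 266, 268, 270, 272, 274, 276, 278, 280, 282, 284, 286, 288, 290]
[107, 108, 108, 108, 107, 107, 114, 140, 176, 191, 189, 187, 187, 187, 187]
[113, 113, 113, 112, 111, 111, 119, 151, 187, 204, 204, 202, 201, 201, 200]
[262, 264, 266, 268, 270, 272, 274, 276, 278, 280, 282, 284, 286, 288, 290]
[99, 100, 100, 101, 100, 98, 87, 70, 69, 82, 92, 117, 155, 167, 168]
[104, 105, 104, 104, 104, 102, 91, 79, 107, 162, 192, 198, 200, 201, 207]
```

```bash
python3 -c "
from plant import manip
print(manip.job_done())"
```

```text
the job is handed in; nothing more can be done
None
```

I folded the flap down so it hangs outside, then slid the board out until the scored line lay over the deck edge, to within about 1 mm in both camera views. The board looked level to about 1 mm, and I handed the job in at about 11 s with the gripper still holding it.

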